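# Hinge the second half back onto a synthesizer case

### The job

Both halves of the black synthesizer case lie open on their backs on the bench. Draw the empty half up square to the half with the modules until its hinge knuckle nests between the other two and butts, then take the steel hinge pin by its thumb grip and push it fully home through all three knuckles, from either end, and let go. Feel your way without forcing the lid or the pin, keep the empty half flat on the bench, and leave the other things where they are.

Things in the scene. Friction and masses are not known exactly. Their poses are not given: they have to be found in the camera images.
- case: Half with the modules: black open tray, 158 (x) x 235 (y) x 61 mm high with feet, walls 9 mm, very heavy, does not move. Origin under its centre; x towards the other half, y along the hinge, z up. On the rim of its +x wall lies a steel hinge leaf, 120 mm long, 3 mm thick, with two knuckles. Module knobs stay below the rim.
- case_bore (a point): NOMINAL middle of the case's hinge line, 65 mm above the bench, 13.5 mm outside its wall; axes of case. Knuckles: tubes along y, 9.5 mm bore, 17 mm outside, open at both ends, at y 24 to 60 and -60 to -24 mm. The leaf is slotted and packed: the real bore line, parallel to y and tight, lies up to 5 mm off this point along x either way and up to 1 mm above or below.
- lid: Empty half: same black tray, 158 x 235 x 61 mm, 0.35 to 0.6 kg, loose, standing on rubber feet, open side up, felt inside. Origin under its centre; x from its hinge towards its far wall, y along the hinge, z up.
- lid_bore (a point): True bore centre of the empty half's one knuckle (tube along y, 40 mm long, 9.5 mm bore, 17 mm outside), 64 mm above the bench, 92.5 mm from the tray's centre along -x; axes of lid. 4 mm play at each end between the case's knuckles. When the halves butt (knuckle on leaf) the bores agree within 1 mm along x; the pin lifts this one up to 2 mm into line. A sprung ball in it drags on the pin (3 to 13 N).
- lid_wall (a point): Middle of the top edge of the empty half's far wall, opposite its hinge (167 mm along x from lid_bore), 61 mm above the bench; axes of lid. The wall is 9 mm thick along x, 235 mm long, clear for 36 mm down inside and to near the bench outside: can be pinched from above.
- pin: Hinge pin, 56 to 91 g, lying level on the bench with its grip upright: steel shank 8 mm thick, 130 mm long, the last 14 mm tapering to a 2.4 mm nose. Origin at the grip's face on the shank's underside (axis 4 mm above it); x along the pin to its nose, z up.
- pin_grip (a point): Centre of the pin's black thumb grip, an upright flat block 30 (x) x 12 (y) x 46 mm (z). The shank leaves its +x face 15 mm ahead of and 19 mm below this point; the block reaches 4 mm below the shank's axis. Hold its upper half: once home, its foot hangs just under the case's rims. Axes of pin.
- pin_mid (a point): Point on the pin's axis 60 mm from the grip's face. When the pin is home (grip's face against an outer knuckle) it is level with case_bore along the hinge. Axes of pin.
- module: bystander, to be left alone: spare synthesizer module lying panel up, 128 x 41 mm, 36 mm high with its knobs
- screwdriver: bystander, to be left alone: screwdriver, 190 mm long
- tape: bystander, to be left alone: roll of tape lying flat, 96 mm across, 19 mm high
- bolt: bystander, to be left alone: hexagon bolt with a nut on it, 106 mm long, 15 mm over the head; not the hinge pin, it has no grip
- jar: bystander, to be left alone: screw jar, 56 mm across, 65 mm high
- adapter: bystander, to be left alone: black power adapter, 85 x 50 x 34 mm
- mug: bystander, to be left alone: white mug, 80 mm across, 92 mm high

How it is judged (in metres and radians):
On the way:
1. the empty half is drawn up: its knuckle is nested between the two knuckles of the other half (x of lid_bore in the frame of case_bore between -0.007 and 0.008 m and y of lid_bore in the frame of case_bore between -0.0055 and 0.0055 m and angle between the y axis of lid_bore and the y axis of case_bore, either way round below 0.06 rad), for 0.2 s.
At the end, for the whole second after the job is handed in: The pin is through all three knuckles and home: its middle within 1.6 mm of the hinge's middle along the hinge, within 2 mm of the empty half's bore line, axes within 0.04 rad; the empty half flat on the bench and square to the other (0.04 rad); pin and half at rest (y of pin_mid in the frame of case_bore between -0.0016 and 0.0016 m and x of pin_mid in the frame of case_bore between -0.0075 and 0.0075 m and z of pin_mid in the frame of case_bore between -0.0035 and 0.0035 m and x of pin_mid in the frame of lid_bore between -0.002 and 0.002 m and z of pin_mid in the frame of lid_bore between -0.002 and 0.002 m and y of lid_bore in the frame of case_bore between -0.0055 and 0.0055 m and angle between the x axis of pin_mid and the y axis of case_bore, either way round below 0.04 rad and angle between the y axis of lid_bore and the y axis of case_bore, either way round below 0.04 rad and angle between lid_bore's own z axis and vertical below 0.04 rad and linear speed of each of pin, lid below 0.02 m/s); the robot touches nothing.
It fails at once if the empty half is rammed or pressed against the other half with more than 20 N (contact force between lid and case above 20 N).
It fails at once if the pin is forced: more than 30 N between the pin and the half with the modules (contact force between pin and case above 30 N).
It fails at once if the pin is forced: more than 30 N between the pin and the empty half (contact force between pin and lid above 30 N).
It fails at once if the empty half is lifted or tipped off the bench (angle between lid's own z axis and vertical above 0.1 rad or height (world z) of lid above 0.015 m).
It fails at once if a bystander is moved by more than 20 mm (distance of any of module, screwdriver, tape, bolt, jar, adapter, mug from where it was at the start of the episode above 0.02 m).
It also fails if it takes over 72 s, if anything falls off the work surface, if the arm or the gripper's body presses on something with over 40 N, if the wrist force passes 120 N, or if a joint passes its speed limit or range.

### The arm

A 6-joint arm with a two-finger parallel gripper is mounted at the origin on the work surface. World frame = base frame: x ahead of the robot, y to its left, z up, the work surface at z = 0. Lengths are in mm, angles in rad, forces in N, time in s.
With the tool pointing down it reaches from about 225 to 725 mm from the base axis. Payload 3.1 kg.
Tool frame: the origin (TCP) lies midway between the tips of the shut fingers; the grasp point (between the pads) lies 19 mm behind it; z points along the fingers, y is the line along which they close (so a half turn about z gives the same grasp; the last joint's range is limited). The gripper opens to 85 mm and grips with 20 to 120 N. Pads are 22 mm wide; open, the fingers measure 114 mm over their backs; the gripper's body (76 mm by 85 mm) begins 54 mm behind the grasp point. The pads swing forward as they close: fully open they stand 13 mm farther back than shut.
Start: joints at [1.178, 0.048, 0.099, 1.622, 0, 1.443], TCP at [137.409, 506.691, 231.312] pointing down, gripper open.
Joint ranges: [-2.91, 2.91], [-0.99, 1.94], [-1.21, 1.42], [-2.12, 2.29], [-1.49, 1.47], [-3.14, 3.14]. Speed limits (rad/s): [2.79, 2.79, 3.14, 3.14, 3.14, 3.14].

### API

Orientations are given as a rotation vector (axis times angle).
In Python, from bench import r, eyes gives the robot as it stands. The module is installed in compiled form; this text tells all that it offers.
- The arm moves only by the tool move_arm, never from a script. Its argument "motion" is a list of rows, each an object with "dp": the shift along the tool's x, y, z in m, a list of three; "twist": the turn about the tool's z in degrees; "jaw": the closure, from 0 (fully open) to 1 (shut). In form: [{"dp": [tx, ty, tz], "twist": twist, "jaw": jaw}, ...]. A call has exactly 10 rows; each row is the pose to reach, as a shift and turn from the pose commanded when the call began, along the tool's axes at that moment; what a row does not reach only later rows make up. A row lasts 1/8 s, in which the tool goes at most 62.5 mm and 10.7 degrees, less where a joint would pass 70% of its speed; a pose out of reach is approached as far as the arm can. A call with a gripper value outside its range is refused whole. The fingers move at their own pace and stop on an object; the grip force is fixed at half the most. Time passes only in rows, so rows that repeat a pose let the fingers close, or fill a call up. It gives the time, the measured TCP pose, the force, the opening and the grip force at its end, in the units of the state.
- r.get_obs(): the state, without advancing time (a new reading comes with each control period).
- eyes.grab_frame(name): name is "scene" or "top"; returns (picture, depth): 420x560x3 uint8, blue, green, red; 420x560 float32, mm along the optical axis (not along the pixel's ray), 0 where there is no reading.
- eyes.get_calibration(name): a dict with "fx", "fy", "cx", "cy" (pixels), "R" (3x3) and "t" (3): a world point X has camera coordinates R X + t. Camera axes: x right, y down, z forward; pixel columns grow to the right and rows downward; lengths in mm; the calibration is good to about 2 mm. A picture is of the moment at which its call begins. get_calibration takes no time and is no camera call.
- r.hand_in(): hands the job in; it is judged then, once.
The state is a dict: "time_s": time; "joints": joint angles; "joint_velocities": joint speeds; "joint_torque": joint torques, N m; "eef_pos": TCP position; "tool_rot": TCP orientation; "wrist_force": force on the tool from outside, world axes, zero at the start; "ft_torque": the same for the moment, N m; "gripper_width": finger opening in mm; "grasp_force": force on a finger pad.
Only numpy, scipy, OpenCV 4.12 (cv2) and the standard library are available. Lean on these libraries where they do the work, as an engineer would, in place of code of your own. Each camera call takes 0.05 s, during which the arm holds its last target. There are 200 camera calls.

## Working session

There is one attempt and no reset: what is moved stays moved. The work goes in short steps, Python scripts to look and compute and a tool call to move; the robot and the scene stay as the last step left them, time stands still between calls to the robot, and variables do not carry over. Pictures are saved under pics/ and viewed, at most 10 in all, crops included, and the job is handed in when it is done.

Besides the shell and the picture viewer there is one more tool, called after "Emit:" as a command line: name --argument value ..., lists and objects as JSON in quotes. move_arm: Moves the arm, as the interface text tells. Its arguments: {"type":"object","properties":{"motion":{"type":"array"}},"required":["motion"]}

```bash
mkdir -p pics; python3 - <<'E'
from bench import r, eyes
import cv2, numpy as np
o=r.get_obs(); print({k:np.round(v,3).tolist() for k,v in o.items()})
for n in("top","scene"):
    p,d=eyes.grab_frame(n); cv2.imwrite(f"pics/{n}0.png",p); np.savez(f"pics/{n}0.npz",p=p,d=d)
    c=eyes.get_calibration(n); print(n,{k:np.round(v,3).tolist() for k,v in c.items()})
E
```

```text
{'time_s': 0.0, 'joints': [1.178, 0.049, 0.098, 1.622, 0.0, 1.443], 'joint_velocities': [0.0, 0.002, 0.001, -0.0, 0.0, 0.0], 'joint_torque': [0.001, -33.878, 32.002, 0.02, 0.0, -0.0], 'eef_pos': [137.146, 506.111, 230.107], 'tool_rot': [-0.415, -3.113, 0.004], 'wrist_force': [0.173, -1.223, 0.102], 'ft_torque': [-0.032, 0.001, -0.001], 'grasp_force': 0.0, 'gripper_width': 85.489}
top {'fx': 425.976, 'fy': 425.976, 'cx': 274.68, 'cy': 205.091, 'R': [[0.011, -1.0, 0.015], [-0.993, -0.013, -0.116], [0.116, -0.014, -0.993]], 't': [-27.948, 508.736, 1531.389]}
scene {'fx': 471.597, 'fy': 471.597, 'cx': 278.876, 'cy': 215.425, 'R': [[-0.774, 0.634, -0.006], [0.484, 0.585, -0.651], [-0.409, -0.506, -0.759]], 't': [424.328, -178.535, 1595.98]}
```

View pics/top0.png

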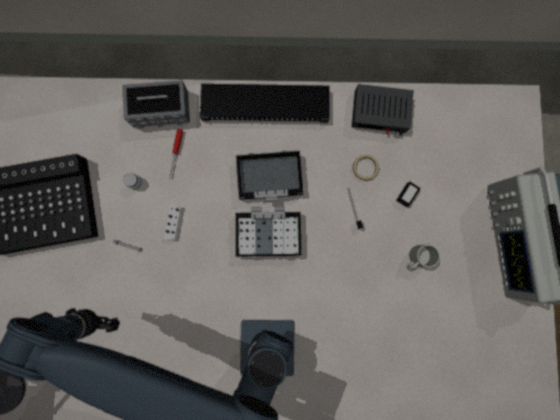

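View pics/scene0.png

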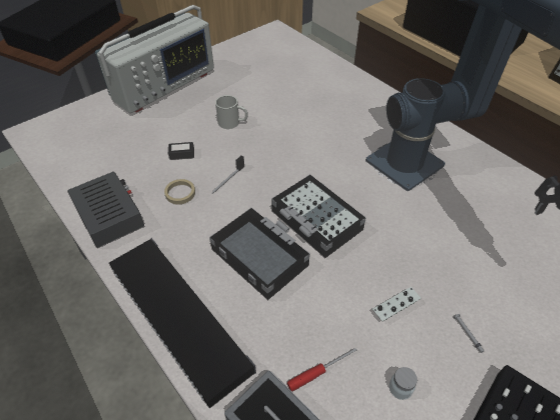

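```bash
cat > h.py <<'E'
from bench import r, eyes
import cv2, numpy as np
def cloud(n,p=None,d=None):
    if p is None: p,d=eyes.grab_frame(n)
    c=eyes.get_calibration(n); R=np.array(c["R"]);t=np.array(c["t"])
    v,u=np.indices(d.shape); z=d.astype(float)
    X=np.stack([(u-c["cx"])/c["fx"]*z,(v-c["cy"])/c["fy"]*z,z],-1)
    W=(X-t)@R; W[d==0]=np.nan
    return p,W
def rect(P):
    (c,s,a)=cv2.minAreaRect(P.astype(np.float32)); return np.round(c,1),np.round(s,1),round(a,2)
def box(W,lo,hi): 
    return W[np.all((W>lo)&(W<hi),-1)]
E
python3 - <<'E'
from h import *
for n in("top","scene"):
    f=np.load(f"pics/{n}0.npz"); p,W=cloud(n,f["p"],f["d"])
    if n=="top":
        for nm,(u,v) in dict(case=(268,235),lid=(270,176),grip=(360,225),nose=(351,190),bolt=(128,245),mug=(423,257),adapter=(409,194),tape=(366,168),module=(172,224)).items(): print(nm,W[v,u].round(0))
        flat=box(W,[250,-600,-50],[600,600,20]); print("bench z",np.nanmedian(flat[:,2]))
    # trays
    ctr=dict(case=(268,235),lid=(270,176))
    for nm,xr in dict(case=(380,560),lid=(570,790)).items():
        B=box(W,[xr[0],-160,45],[xr[1],180,72]); print(n,nm,len(B),rect(B[:,:2]),np.percentile(B,[1,50,99],axis=0).round(1).tolist())
    B=box(W,[380,-400,12],[600,-170,60]); print(n,"griptall",len(B),rect(B[:,:2]) if len(B)>3 else 0,B.round(0).tolist()[:60])
    B=box(W,[380,-400,4],[640,-170,12]); print(n,"low",len(B),B.round(0).tolist()[::3][:40])
E
```

```text
case [398.   1.  47.]
lid [619.  -3.  21.]
grip [ 439. -332.   44.]
nose [ 574. -309.   -2.]
bolt [358. 511.  13.]
mug [ 326. -571.    6.]
adapter [ 555. -515.   38.]
tape [ 658. -365.    4.]
module [435. 351.  29.]
bench z -0.07288694449017415
top case 2085 (array([470. ,  -1.3]), array([243.5, 179.9]), 89.99) [[381.2, -112.9, 45.2], [448.1, -0.3, 55.6], [557.4, 118.7, 71.1]]
top lid 420 (array([639.6,   2.5]), array([244.8, 133.9]), 89.9) [[573.5, -119.3, 45.5], [684.1, -0.4, 59.8], [705.3, 121.8, 67.2]]
top griptall 47 (array([ 493.8, -317.9]), array([137.8,  12.9]), 14.6) [[560.0, -299.0, 13.0], [530.0, -310.0, 13.0], [463.0, -327.0, 13.0], [457.0, -331.0, 48.0], [454.0, -322.0, 36.0], [453.0, -324.0, 47.0], [453.0, -328.0, 45.0], [453.0, -331.0, 45.0], [453.0, -335.0, 46.0], [452.0, -324.0, 12.0], [451.0, -323.0, 31.0], [450.0, -325.0, 41.0], [449.0, -326.0, 52.0], [450.0, -332.0, 43.0], [450.0, -335.0, 46.0], [448.0, -326.0, 19.0], [446.0, -325.0, 43.0], [445.0, -326.0, 51.0], [446.0, -331.0, 45.0], [446.0, -335.0, 46.0], [444.0, -326.0, 19.0], [442.0, -325.0, 43.0], [442.0, -3
[... 3382 characters left out ...]
 -339.0, 4.0], [401.0, -329.0, 6.0], [414.0, -334.0, 5.0], [421.0, -335.0, 4.0], [492.0, -387.0, 5.0], [437.0, -331.0, 12.0], [508.0, -393.0, 6.0], [441.0, -331.0, 10.0], [422.0, -323.0, 4.0], [485.0, -368.0, 5.0], [442.0, -330.0, 7.0], [423.0, -316.0, 6.0], [381.0, -283.0, 4.0], [460.0, -333.0, 11.0], [448.0, -328.0, 7.0], [503.0, -372.0, 4.0], [468.0, -339.0, 7.0], [455.0, -323.0, 10.0], [542.0, -397.0, 4.0], [483.0, -348.0, 5.0], [460.0, -328.0, 6.0], [434.0, -307.0, 5.0], [396.0, -275.0, 5.0], [529.0, -381.0, 4.0], [475.0, -336.0, 4.0], [450.0, -314.0, 5.0], [550.0, -390.0, 6.0], [483.0, -336.0, 4.0], [472.0, -322.0, 9.0], [435.0, -295.0, 6.0], [386.0, -256.0, 4.0], [568.0, -400.0, 5.0]]
```

```bash
python3 - <<'E'
from h import *
def ortho(n,p,z,x0,x1,y0,y1,s):
    c=eyes.get_calibration(n); R=np.array(c["R"]);t=np.array(c["t"])
    # out col = (y1-y)*s, row=(x1-x)*s
    H=np.array([[c["fx"],0,c["cx"]],[0,c["fy"],c["cy"]],[0,0,1]])@np.column_stack([R[:,0],R[:,1],R[:,2]*z+t])
    A=np.array([[0,-1/s,x1],[-1/s,0,y1],[0,0,1]])
    return cv2.warpPerspective(p,H@A,(int((y1-y0)*s),int((x1-x0)*s)),flags=cv2.WARP_INVERSE_MAP|cv2.INTER_CUBIC)
I=[]
for n in("top","scene"):
    f=np.load(f"pics/{n}0.npz"); p=f["p"]
    I.append(ortho(n,p,61,330,730,-135,135,1.45))
    I[-1]=cv2.convertScaleAbs(I[-1],alpha=1.6)
    p,W=cloud(n,f["p"],f["d"])
    for nm,(a,b) in dict(case=(320,527),lid=(560,760)).items():
        B=box(W,[a,-160,56],[b,160,69]); 
        # robust: extents per strip
        print(n,nm,len(B),rect(B[:,:2]))
        for ax in(0,1):
            for lo in range(-100,101,40) if ax==0 else range(a+20,b,40):
                q=B[abs(B[:,1-ax]-lo)<12][:,ax]
                if len(q)>5: print("  ax",ax,"at",lo,q.min().round(0),q.max().round(0),end=";")
            print()
cv2.imwrite("pics/ortho.png",np.hstack(I)); print(I[0].shape)
E
```

```text
top case 868 (array([423. ,   2.2]), array([207.1, 234.6]), 1.2)
  ax 0 at -100 325.0 482.0;  ax 0 at -60 321.0 499.0;  ax 0 at -20 324.0 527.0;  ax 0 at 20 323.0 526.0;  ax 0 at 60 323.0 490.0;  ax 0 at 100 322.0 476.0;
  ax 1 at 340 -117.0 118.0;  ax 1 at 380 -113.0 119.0;  ax 1 at 420 -113.0 119.0;  ax 1 at 460 -113.0 120.0;  ax 1 at 500 -55.0 63.0;
top lid 375 (array([626.9,   2. ]), array([147.8, 237.6]), 4.08)
  ax 0 at -100 561.0 705.0;  ax 0 at -60 560.0 705.0;  ax 0 at -20 689.0 702.0;  ax 0 at 20 685.0 696.0;  ax 0 at 60 684.0 696.0;  ax 0 at 100 562.0 688.0;
  ax 1 at 580 -120.0 116.0;  ax 1 at 620 -116.0 117.0;  ax 1 at 660 -112.0 121.0;  ax 1 at 700 -108.0 118.0;
scene case 1258 (array([424.3,   1.5]), array([205.4, 240.4]), 1.31)
  ax 0 at -100 325.0 489.0;  ax 0 at -60 323.0 502.0;  ax 0 at -20 324.0 503.0;  ax 0 at 20 323.0 527.0;  ax 0 at 60 320.0 500.0;  ax 0 at 100 321.0 482.0;
  ax 1 at 340 -119.0 120.0;  ax 1 at 380 -120.0 120.0;  ax 1 at 420 -116.0 121.0;  ax 1 at 460 -117.0 122.0;  ax 1 at 500 -100.0 64.0;
scene lid 795 (array([629.5,   1.2]), array([157.3, 240.9]), 4.45)
  ax 0 at -100 560.0 711.0;  ax 0 at -60 560.0 713.0;  ax 0 at -20 560.0 704.0;  ax 0 at 20 560.0 700.0;  ax 0 at 60 686.0 702.0;  ax 0 at 100 560.0 693.0;
  ax 1 at 580 -123.0 115.0;  ax 1 at 620 -121.0 119.0;  ax 1 at 660 -116.0 123.0;  ax 1 at 700 -114.0 125.0;
(580, 391, 3)
```

View pics/ortho.png

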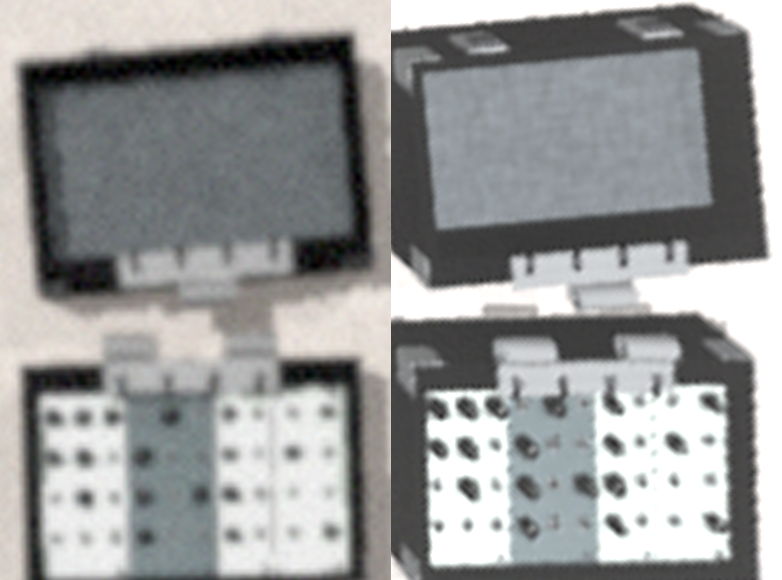

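```bash
cat >> h.py <<'E'
from scipy.spatial.transform import Rotation as Ro
def st():
    o=r.get_obs(); R=Ro.from_rotvec(o["tool_rot"]).as_matrix()
    psi=np.degrees(np.arctan2(R[1,1],R[0,1]))
    print("t",round(o["time_s"],2),"p",np.round(o["eef_pos"],1),"psi",round(psi,2),"F",np.round(o["wrist_force"],1),"M",np.round(o["ft_torque"],2),"w",round(o["gripper_width"],1),"g",round(o["grasp_force"],1),"j",np.round(o["joints"],2))
    return o,R,psi
def plan(x,y,z,psi_t):
    o,R,psi=st(); d=R.T@(np.array([x,y,z])-o["eef_pos"])/1000
    print("dp",d.round(4).tolist(),"twist",round(-((psi_t-psi+180)%360-180),1))
E
python3 -c "
from h import *
plan(692,6,150,4.3)"
```

```text
t 0.1 p [137.2 506.2 230.2] psi 74.83 F [-0.   0.3  0.8] M [ 0.02 -0.    0.03] w 85.6 g 0.0 j [ 1.18  0.05  0.1   1.62 -0.    1.44]
dp [-0.6664, -0.3374, 0.0808] twist 70.5
```

Emit:
move_arm --motion '[{"dp": [-0.666,-0.337,0],"twist": 70.5,"jaw": 0.3},{"dp": [-0.666,-0.337,0],"twist": 70.5,"jaw": 0.3},{"dp": [-0.666,-0.337,0],"twist": 70.5,"jaw": 0.3},{"dp": [-0.666,-0.337,0],"twist": 70.5,"jaw": 0.3},{"dp": [-0.666,-0.337,0],"twist": 70.5,"jaw": 0.3},{"dp": [-0.666,-0.337,0],"twist": 70.5,"jaw": 0.3},{"dp": [-0.666,-0.337,0],"twist": 70.5,"jaw": 0.3},{"dp": [-0.666,-0.337,0],"twist": 70.5,"jaw": 0.3},{"dp": [-0.666,-0.337,0.04],"twist": 70.5,"jaw": 0.3},{"dp": [-0.666,-0.337,0.08],"twist": 70.5,"jaw": 0.3}]'

```text
time_s: 1.35
eef_pos: [600.2, 90.0, 199.6]
tool_rot: [2.136, 2.302, 0.003]
wrist_force: [0.7, 0.1, -0.2]
gripper_width: 59.9
grasp_force: 0.0
```

```bash
python3 -c "
from h import *
plan(692,6,33,4.3)"
```

```text
t 1.35 p [600.2  90.  199.6] psi 4.29 F [ 0.7  0.1 -0.2] M [ 0.04 -0.04 -0.02] w 59.9 g 0.0 j [0.04 0.26 0.27 1.58 0.   1.53]
dp [-0.0906, 0.0848, 0.1668] twist -0.0
```

Emit:
move_arm --motion '[{"dp": [-0.045,0.042,0.02],"twist": 0,"jaw": 0.3},{"dp": [-0.086,0.08,0.06],"twist": 0,"jaw": 0.3},{"dp": [-0.086,0.08,0.09],"twist": 0,"jaw": 0.3},{"dp": [-0.086,0.08,0.09],"twist": 0,"jaw": 0.3},{"dp": [-0.086,0.08,0.09],"twist": 0,"jaw": 0.3},{"dp": [-0.086,0.08,0.09],"twist": 0,"jaw": 0.3},{"dp": [-0.086,0.08,0.09],"twist": 0,"jaw": 0.3},{"dp": [-0.086,0.08,0.09],"twist": 0,"jaw": 0.3},{"dp": [-0.086,0.08,0.09],"twist": 0,"jaw": 0.3},{"dp": [-0.086,0.08,0.09],"twist": 0,"jaw": 0.3}]'

```text
time_s: 2.6
eef_pos: [684.4, 12.0, 109.1]
tool_rot: [-2.136, -2.304, 0.0]
wrist_force: [0.0, -1.1, 0.2]
gripper_width: 59.8
grasp_force: 0.0
```

```bash
python3 -c "
from h import *
plan(692,6,33,4.3)"
```

```text
t 2.6 p [684.4  12.  109.1] psi 4.33 F [ 0.  -1.1  0.2] M [-0.02  0.06  0.04] w 59.8 g 0.0 j [-0.08  0.48  0.37  1.46 -0.    1.41]
dp [-0.0065, 0.0071, 0.0761] twist 0.0
```

Emit:
move_arm --motion '[{"dp": [-0.0065,0.007,0.02],"twist": 0,"jaw": 0.3},{"dp": [-0.0065,0.007,0.05],"twist": 0,"jaw": 0.3},{"dp": [-0.0065,0.007,0.076],"twist": 0,"jaw": 0.3},{"dp": [-0.0065,0.007,0.076],"twist": 0,"jaw": 0.3},{"dp": [-0.0065,0.007,0.076],"twist": 0,"jaw": 0.5},{"dp": [-0.0065,0.007,0.076],"twist": 0,"jaw": 0.7},{"dp": [-0.0065,0.007,0.076],"twist": 0,"jaw": 0.8},{"dp": [-0.0065,0.007,0.076],"twist": 0,"jaw": 0.9},{"dp": [-0.0065,0.007,0.076],"twist": 0,"jaw": 1},{"dp": [-0.0065,0.007,0.076],"twist": 0,"jaw": 1}]'

```text
time_s: 3.85
eef_pos: [693.3, 5.7, 34.8]
tool_rot: [2.134, 2.302, 0.003]
wrist_force: [1.5, -0.2, 4.4]
gripper_width: 7.7
grasp_force: 59.3
```

```bash
cat > m.py <<'E'
from h import *
# fit tray rims on top+scene clouds (fresh): outer rectangle by rotating frame
import sys
E
python3 - <<'E'
from h import *
st()
E
```

```text
t 3.85 p [693.3   5.7  34.8] psi 4.35 F [ 1.5 -0.2  4.4] M [-0.09 -0.23  0.37] w 7.7 g 59.3 j [-0.09  0.52  0.28  1.33 -0.    1.41]
```

Emit:
move_arm --motion '[{"dp": [0,-0.003,0],"twist": 0.4,"jaw": 1},{"dp": [0.0005,-0.006,0],"twist": 0.8,"jaw": 1},{"dp": [0.001,-0.009,0],"twist": 1.2,"jaw": 1},{"dp": [0.001,-0.012,0],"twist": 1.6,"jaw": 1},{"dp": [0.0015,-0.015,0],"twist": 2.0,"jaw": 1},{"dp": [0.002,-0.018,0],"twist": 2.4,"jaw": 1},{"dp": [0.002,-0.021,0],"twist": 2.8,"jaw": 1},{"dp": [0.0025,-0.023,0],"twist": 3.1,"jaw": 1},{"dp": [0.0025,-0.023,0],"twist": 3.1,"jaw": 1},{"dp": [0.0025,-0.023,0],"twist": 3.1,"jaw": 1}]'

```text
time_s: 5.1
eef_pos: [670.7, 6.2, 34.8]
tool_rot: [2.195, 2.242, 0.004]
wrist_force: [4.3, -1.7, 6.1]
gripper_width: 8.4
grasp_force: 59.4
```

```bash
python3 - <<'E'
from h import *
st()
def ortho(n,p,z,x0,x1,y0,y1,s):
    c=eyes.get_calibration(n); R=np.array(c["R"]);t=np.array(c["t"])
    H=np.array([[c["fx"],0,c["cx"]],[0,c["fy"],c["cy"]],[0,0,1]])@np.column_stack([R[:,0],R[:,1],R[:,2]*z+t])
    A=np.array([[0,-1/s,x1],[-1/s,0,y1],[0,0,1]])
    return cv2.warpPerspective(p,H@A,(int((y1-y0)*s),int((x1-x0)*s)),flags=cv2.WARP_INVERSE_MAP|cv2.INTER_CUBIC)
P=np.mean([eyes.grab_frame("top")[0].astype(np.float32) for _ in range(4)],0)
S=np.mean([eyes.grab_frame("scene")[0].astype(np.float32) for _ in range(4)],0)
np.savez("pics/b.npz",P=P,S=S)
a=ortho("top",P,70,455,585,-80,85,4.6);b=ortho("scene",S,70,455,585,-80,85,4.6)
im=np.vstack([a[:,:],])
cv2.imwrite("pics/k1.png",cv2.convertScaleAbs(a,alpha=1.5))
# edge lines of trays: dark rim profile; sub-pixel column profile of knuckle rows
g=ortho("top",P,70,455,585,-80,85,2).mean(2)
for x in (484,487,490,493,496,500,503,506,510): 
    row=g[int((585-x)*2)]; print(x,row[::8].round(0).astype(int).tolist())
E
```

```text
t 5.1 p [670.7   6.2  34.8] psi 1.2 F [ 4.3 -1.7  6.1] M [-0.25 -0.68  0.19] w 8.4 g 59.4 j [-0.09  0.46  0.2   1.31 -0.    1.46]
484 [65, 64, 62, 64, 63, 63, 63, 63, 63, 63, 63, 63, 64, 63, 62, 64, 63, 64, 63, 63, 64, 63, 63, 62, 61, 60, 56, 51, 45, 36, 50, 81, 98, 100, 101, 104, 114, 118, 118, 113, 112, 111]
487 [64, 63, 62, 63, 64, 63, 63, 63, 63, 65, 64, 63, 64, 64, 63, 63, 63, 64, 61, 64, 62, 63, 62, 64, 63, 60, 57, 51, 46, 39, 48, 79, 96, 97, 100, 112, 131, 137, 137, 134, 134, 134]
490 [64, 62, 63, 63, 64, 63, 64, 63, 64, 65, 62, 63, 63, 64, 63, 63, 62, 62, 63, 62, 61, 62, 62, 62, 61, 60, 56, 52, 46, 38, 50, 85, 106, 107, 109, 120, 135, 141, 140, 139, 140, 141]
493 [66, 64, 63, 63, 64, 62, 64, 65, 64, 64, 63, 63, 63, 63, 64, 62, 62, 64, 64, 63, 65, 63, 63, 63, 62, 60, 55, 53, 47, 39, 48, 87, 109, 111, 113, 117, 125, 129, 128, 128, 128, 132]
496 [63, 64, 63, 62, 62, 63, 64, 63, 64, 64, 64, 63, 62, 62, 63, 63, 63, 64, 63, 63, 63, 63, 63, 63, 63, 60, 56, 52, 45, 38, 46, 81, 103, 104, 105, 105, 108, 108, 108, 109, 107, 114]
500 [64, 63, 63, 62, 63, 62, 62, 62, 64, 64, 63, 64, 62, 63, 63, 63, 64, 62, 64, 63, 62, 63, 61, 62, 64, 62, 58, 53, 47, 38, 42, 71, 90, 93, 93, 94, 93, 93, 93, 94, 91, 97]
503 [63, 64, 63, 63, 63, 64, 63, 63, 62, 63, 64, 63, 63, 63, 62, 63, 62, 61, 63, 63, 62, 63, 62, 61, 63, 61, 58, 53, 48, 38, 39, 66, 84, 89, 90, 90, 90, 92, 91, 91, 90, 92]
506 [63, 64, 64, 62, 63, 63, 63, 61, 62, 64, 63, 62, 63, 64, 63, 62, 61, 62, 62, 63, 62, 63, 63, 61, 62, 60, 59, 52, 48, 38, 37, 59, 77, 84, 85, 85, 84, 85, 86, 86, 88, 87]
510 [63, 63, 64, 63, 62, 63, 64, 65, 62, 62, 63, 62, 63, 64, 64, 63, 64, 64, 61, 62, 63, 63, 63, 62, 62, 61, 59, 53, 49, 39, 33, 52, 71, 77, 77, 75, 63, 60, 64, 67, 68, 68]
```

View pics/k1.png

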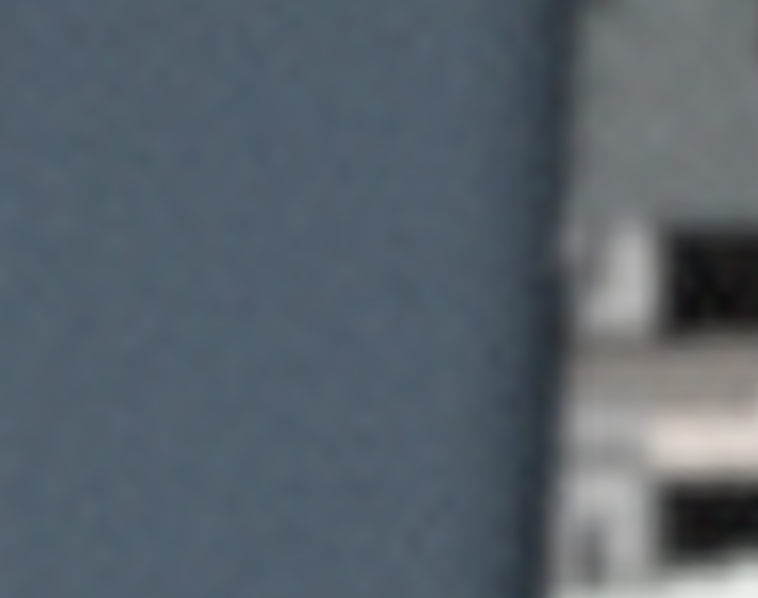

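```bash
cat >> h.py <<'E'
def ortho(n,p,z,x0,x1,y0,y1,s):
    c=eyes.get_calibration(n); R=np.array(c["R"]);t=np.array(c["t"])
    H=np.array([[c["fx"],0,c["cx"]],[0,c["fy"],c["cy"]],[0,0,1]])@np.column_stack([R[:,0],R[:,1],R[:,2]*z+t])
    A=np.array([[0,-1/s,x1],[-1/s,0,y1],[0,0,1]])
    return cv2.warpPerspective(p,H@A,(int((y1-y0)*s),int((x1-x0)*s)),flags=cv2.WARP_INVERSE_MAP|cv2.INTER_CUBIC)
E
python3 - <<'E'
from h import *
S=np.load("pics/b.npz")["S"]
a=ortho("scene",S,73,460,580,-80,85,4.6)
a0=ortho("scene",np.load("pics/scene0.npz")["p"],73,460,580,-80,85,4.6)[:0]
cv2.imwrite("pics/k2.png",cv2.convertScaleAbs(a,alpha=1.3))
E
```

```text
(no output)
```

View pics/k2.png

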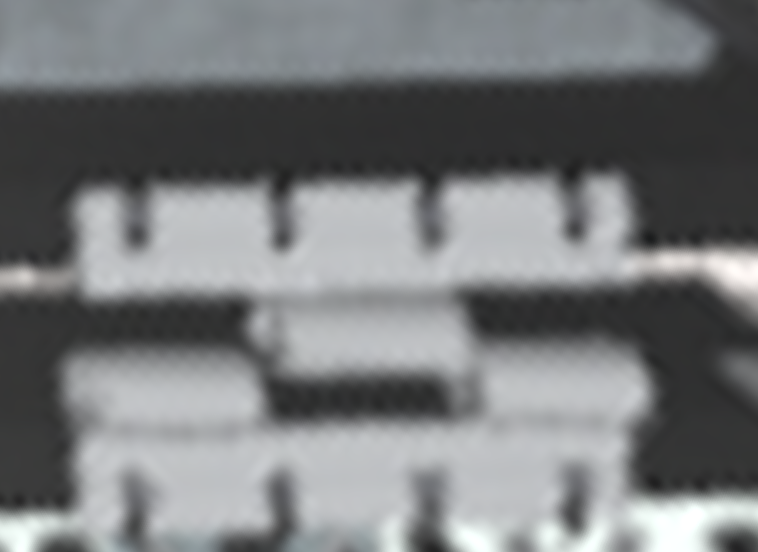

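Emit:
move_arm --motion '[{"dp": [0,-0.001,0],"twist": 0,"jaw": 1},{"dp": [0,-0.002,0],"twist": 0,"jaw": 1},{"dp": [0,-0.003,0],"twist": 0,"jaw": 1},{"dp": [0,-0.004,0],"twist": 0,"jaw": 1},{"dp": [0,-0.005,0],"twist": 0,"jaw": 1},{"dp": [0,-0.006,0],"twist": 0,"jaw": 1},{"dp": [0,-0.0065,0],"twist": 0,"jaw": 1},{"dp": [0,-0.007,0],"twist": 0,"jaw": 1},{"dp": [0,-0.007,0],"twist": 0,"jaw": 1},{"dp": [0,-0.007,0],"twist": 0,"jaw": 1}]'

```text
time_s: 6.75
eef_pos: [664.2, 6.6, 34.8]
tool_rot: [2.196, 2.242, 0.006]
wrist_force: [4.9, 0.0, 4.0]
gripper_width: 7.6
grasp_force: 59.3
```

Emit:
move_arm --motion '[{"dp": [0,-0.0002,0],"twist": 0,"jaw": 1},{"dp": [0,-0.0004,0],"twist": 0,"jaw": 1},{"dp": [0,-0.0006,0],"twist": 0,"jaw": 1},{"dp": [0,-0.0008,0],"twist": 0,"jaw": 1},{"dp": [0,-0.001,0],"twist": 0,"jaw": 1},{"dp": [0,-0.0012,0],"twist": 0,"jaw": 1},{"dp": [0,-0.0014,0],"twist": 0,"jaw": 1},{"dp": [0,-0.0015,0],"twist": 0,"jaw": 1},{"dp": [0,-0.0015,0],"twist": 0,"jaw": 1},{"dp": [0,-0.0015,0],"twist": 0,"jaw": 1}]'

```text
time_s: 8.0
eef_pos: [662.8, 6.5, 34.8]
tool_rot: [2.196, 2.241, 0.007]
wrist_force: [7.1, 0.0, 5.0]
gripper_width: 7.6
grasp_force: 59.2
```

```bash
python3 -c "
from h import *
st()"
```

```text
t 8.0 p [662.8   6.5  34.8] psi 1.18 F [7.1 0.  5. ] M [-0.09 -0.9   0.03] w 7.6 g 59.2 j [-0.09  0.44  0.17  1.3   0.    1.46]
```

Emit:
move_arm --motion '[{"dp": [0,-0.0002,0],"twist": 0,"jaw": 1},{"dp": [0,-0.0004,0],"twist": 0,"jaw": 1},{"dp": [0,-0.0006,0],"twist": 0,"jaw": 1},{"dp": [0,-0.0008,0],"twist": 0,"jaw": 1},{"dp": [0,-0.0008,0],"twist": 0,"jaw": 1},{"dp": [0,-0.0008,0],"twist": 0,"jaw": 1},{"dp": [0,-0.0008,0],"twist": 0,"jaw": 1},{"dp": [0,-0.0008,0],"twist": 0,"jaw": 1},{"dp": [0,-0.0008,0],"twist": 0,"jaw": 1},{"dp": [0,-0.0008,0],"twist": 0,"jaw": 1}]'

```text
time_s: 9.25
eef_pos: [662.0, 6.6, 34.8]
tool_rot: [2.196, 2.241, 0.007]
wrist_force: [5.5, 0.4, 5.3]
gripper_width: 7.8
grasp_force: 59.2
```

Still free; continue.

Emit:
move_arm --motion '[{"dp": [0,-0.0002,0],"twist": 0,"jaw": 1},{"dp": [0,-0.0004,0],"twist": 0,"jaw": 1},{"dp": [0,-0.0006,0],"twist": 0,"jaw": 1},{"dp": [0,-0.0008,0],"twist": 0,"jaw": 1},{"dp": [0,-0.001,0],"twist": 0,"jaw": 1},{"dp": [0,-0.0012,0],"twist": 0,"jaw": 1},{"dp": [0,-0.0012,0],"twist": 0,"jaw": 1},{"dp": [0,-0.0012,0],"twist": 0,"jaw": 1},{"dp": [0,-0.0012,0],"twist": 0,"jaw": 1},{"dp": [0,-0.0012,0],"twist": 0,"jaw": 1}]'

```text
time_s: 10.5
eef_pos: [660.8, 6.6, 34.8]
tool_rot: [2.196, 2.241, 0.007]
wrist_force: [6.1, -0.4, 5.4]
gripper_width: 7.8
grasp_force: 59.2
```

Emit:
move_arm --motion '[{"dp": [0,-0.0002,0],"twist": 0,"jaw": 1},{"dp": [0,-0.0004,0],"twist": 0,"jaw": 1},{"dp": [0,-0.0006,0],"twist": 0,"jaw": 1},{"dp": [0,-0.0008,0],"twist": 0,"jaw": 1},{"dp": [0,-0.001,0],"twist": 0,"jaw": 1},{"dp": [0,-0.001,0],"twist": 0,"jaw": 1},{"dp": [0,-0.001,0],"twist": 0,"jaw": 1},{"dp": [0,-0.001,0],"twist": 0,"jaw": 1},{"dp": [0,-0.001,0],"twist": 0,"jaw": 1},{"dp": [0,-0.001,0],"twist": 0,"jaw": 1}]'

```text
time_s: 11.75
eef_pos: [659.8, 6.6, 34.8]
tool_rot: [2.196, 2.241, 0.007]
wrist_force: [5.8, -0.1, 5.3]
gripper_width: 7.9
grasp_force: 59.2
```

Emit:
move_arm --motion '[{"dp": [0,-0.0002,0],"twist": 0,"jaw": 1},{"dp": [0,-0.0004,0],"twist": 0,"jaw": 1},{"dp": [0,-0.0006,0],"twist": 0,"jaw": 1},{"dp": [0,-0.0008,0],"twist": 0,"jaw": 1},{"dp": [0,-0.001,0],"twist": 0,"jaw": 1},{"dp": [0,-0.001,0],"twist": 0,"jaw": 1},{"dp": [0,-0.001,0],"twist": 0,"jaw": 1},{"dp": [0,-0.001,0],"twist": 0,"jaw": 1},{"dp": [0,-0.001,0],"twist": 0,"jaw": 1},{"dp": [0,-0.001,0],"twist": 0,"jaw": 1}]'

```text
time_s: 13.0
eef_pos: [658.8, 6.5, 34.9]
tool_rot: [2.196, 2.241, 0.007]
wrist_force: [6.9, 0.3, 5.5]
gripper_width: 7.6
grasp_force: 59.3
```

Emit:
move_arm --motion '[{"dp": [0,-0.0002,0],"twist": 0,"jaw": 1},{"dp": [0,-0.0004,0],"twist": 0,"jaw": 1},{"dp": [0,-0.0006,0],"twist": 0,"jaw": 1},{"dp": [0,-0.0008,0],"twist": 0,"jaw": 1},{"dp": [0,-0.0008,0],"twist": 0,"jaw": 1},{"dp": [0,-0.0008,0],"twist": 0,"jaw": 1},{"dp": [0,-0.0008,0],"twist": 0,"jaw": 1},{"dp": [0,-0.0008,0],"twist": 0,"jaw": 1},{"dp": [0,-0.0008,0],"twist": 0,"jaw": 1},{"dp": [0,-0.0008,0],"twist": 0,"jaw": 1}]'

```text
time_s: 14.25
eef_pos: [658.4, 6.5, 34.8]
tool_rot: [2.195, 2.241, 0.008]
wrist_force: [6.7, 0.4, 4.5]
gripper_width: 8.1
grasp_force: 59.1
```

```bash
python3 - <<'E'
from h import *
st()
S=np.mean([eyes.grab_frame("scene")[0].astype(np.float32) for _ in range(4)],0)
a=ortho("scene",S,73,460,580,-80,85,4.6)
cv2.imwrite("pics/k3.png",cv2.convertScaleAbs(a,alpha=1.3))
E
```

```text
t 14.25 p [658.4   6.5  34.8] psi 1.18 F [6.7 0.4 4.5] M [-0.01 -1.1   0.01] w 8.1 g 59.1 j [-0.09  0.43  0.15  1.29  0.    1.46]
```

View pics/k3.png

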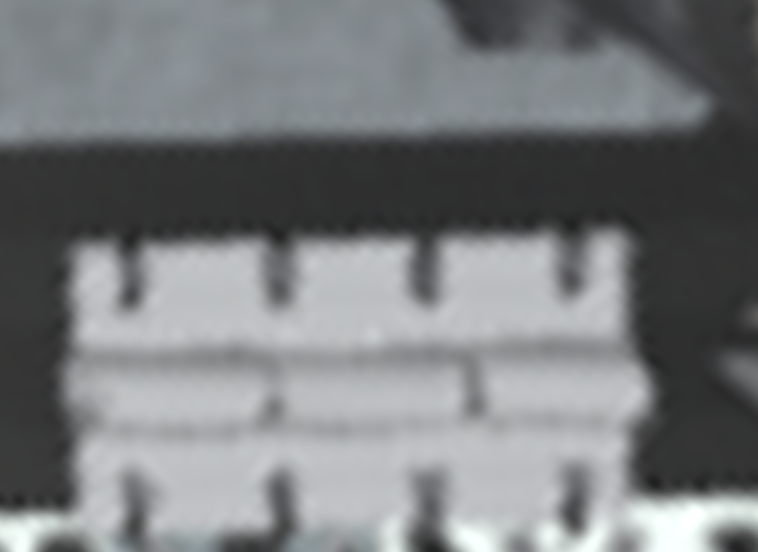

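Emit:
move_arm --motion '[{"dp": [0,-0.0002,0],"twist": 0,"jaw": 1},{"dp": [0,-0.0004,0],"twist": 0,"jaw": 1},{"dp": [0,-0.0006,0],"twist": 0,"jaw": 1},{"dp": [0,-0.0006,0],"twist": 0,"jaw": 1},{"dp": [0,-0.0006,0],"twist": 0,"jaw": 1},{"dp": [0,-0.0006,0],"twist": 0,"jaw": 1},{"dp": [0,-0.0006,0],"twist": 0,"jaw": 1},{"dp": [0,-0.0006,0],"twist": 0,"jaw": 1},{"dp": [0,-0.0006,0],"twist": 0,"jaw": 1},{"dp": [0,-0.0006,0],"twist": 0,"jaw": 1}]'

```text
time_s: 15.7
eef_pos: [658.4, 6.5, 34.8]
tool_rot: [2.195, 2.241, 0.009]
wrist_force: [8.2, -0.0, 2.7]
gripper_width: 7.9
grasp_force: 59.0
```

Emit:
move_arm --motion '[{"dp": [0,0.0008,0],"twist": 0,"jaw": 1},{"dp": [0,0.0008,0],"twist": 0,"jaw": 0.7},{"dp": [0,0.0008,0],"twist": 0,"jaw": 0.5},{"dp": [0,0.0008,0],"twist": 0,"jaw": 0.3},{"dp": [0,0.0008,-0.02],"twist": 0,"jaw": 0.3},{"dp": [0,0.0008,-0.06],"twist": 0,"jaw": 0.3},{"dp": [0,0.0008,-0.12],"twist": 0,"jaw": 0.3},{"dp": [0,0.0008,-0.15],"twist": -10,"jaw": 0.3},{"dp": [-0.05,-0.03,-0.15],"twist": -20,"jaw": 0.3},{"dp": [-0.1,-0.06,-0.15],"twist": -30,"jaw": 0.3}]'

```text
time_s: 16.95
eef_pos: [597.4, -95.6, 185.9]
tool_rot: [1.529, 2.74, 0.001]
wrist_force: [0.8, -0.3, -0.2]
gripper_width: 60.2
grasp_force: 0.0
```

```bash
python3 - <<'E'
from h import *
plan(443,-332,120,104.7)
for n in("top","scene"):
    f=np.load(f"pics/{n}0.npz"); p,W=cloud(n,f["p"],f["d"])
    B=box(W,[400,-370,38],[480,-300,60]); print(n,len(B),B.mean(0).round(1),rect(B[:,:2]))
    B=box(W,[470,-340,6],[575,-290,30]); B=B[(abs(B[:,1]+332-(B[:,0]-443)*.26)<8)]; print(len(B),np.polyfit(B[:,0],B[:,1],1))
E
```

```text
t 16.95 p [597.4 -95.6 185.9] psi 31.67 F [ 0.8 -0.3 -0.2] M [-0.05 -0.01  0.03] w 60.2 g 0.0 j [-0.27  0.25  0.23  1.55 -0.    0.75]
dp [-0.12, -0.2557, 0.0657] twist -73.0
top 31 [ 441.9 -331.2   45.2] (array([ 441.9, -331.4]), array([28.8, 12.9]), 14.6)
40 [ 2.41558591e-01 -4.36775840e+02]
scene 40 [ 447.7 -330.    45.5] (array([ 445.7, -332.3]), array([34.6, 16.2]), 19.73)
54 [ 2.61255003e-01 -4.47257604e+02]
```

Emit:
move_arm --motion '[{"dp": [-0.12,-0.255,0.0],"twist": -73,"jaw": 0.3},{"dp": [-0.12,-0.255,0.0],"twist": -73,"jaw": 0.3},{"dp": [-0.12,-0.255,0.0],"twist": -73,"jaw": 0.3},{"dp": [-0.12,-0.255,0.0],"twist": -73,"jaw": 0.3},{"dp": [-0.12,-0.255,0.0],"twist": -73,"jaw": 0.3},{"dp": [-0.12,-0.255,0.06],"twist": -73,"jaw": 0.3},{"dp": [-0.12,-0.255,0.1],"twist": -73,"jaw": 0.3},{"dp": [-0.12,-0.255,0.1],"twist": -73,"jaw": 0.3},{"dp": [-0.12,-0.255,0.1],"twist": -73,"jaw": 0.3},{"dp": [-0.12,-0.255,0.1],"twist": -73,"jaw": 0.3}]'

```text
time_s: 18.2
eef_pos: [443.1, -331.0, 86.6]
tool_rot: [-0.387, 3.114, -0.007]
wrist_force: [-0.3, 0.0, -0.1]
gripper_width: 59.6
grasp_force: 0.0
```

```bash
python3 - <<'E'
from h import *
plan(442.5,-331.5,22,104.3)
E
```

```text
t 18.2 p [ 443.1 -331.    86.6] psi 104.17 F [-0.3  0.  -0.1] M [ 0.02 -0.01  0.01] w 59.6 g 0.0 j [-0.76  0.13 -0.1   1.33  0.   -1.01]
dp [0.0009, -0.0, 0.0646] twist -0.1
```

Emit:
move_arm --motion '[{"dp": [0.0,0,0.03],"twist": 0,"jaw": 0.3},{"dp": [0.0,0,0.06],"twist": 0,"jaw": 0.3},{"dp": [0.0,0,0.064],"twist": 0,"jaw": 0.3},{"dp": [0.0,0,0.064],"twist": 0,"jaw": 0.5},{"dp": [0.0,0,0.064],"twist": 0,"jaw": 0.65},{"dp": [0.0,0,0.064],"twist": 0,"jaw": 0.75},{"dp": [0.0,0,0.064],"twist": 0,"jaw": 0.85},{"dp": [0.0,0,0.064],"twist": 0,"jaw": 1},{"dp": [0.0,0,0.064],"twist": 0,"jaw": 1},{"dp": [0.0,0,0.064],"twist": 0,"jaw": 1}]'

```text
time_s: 19.45
eef_pos: [441.8, -330.3, 20.2]
tool_rot: [-0.389, 3.116, -0.003]
wrist_force: [0.3, -0.0, 5.5]
gripper_width: 11.2
grasp_force: 59.9
```

```bash
python3 - <<'E'
from h import *
plan(496,-235,120,181.2)
E
```

```text
t 19.45 p [ 441.8 -330.3   20.2] psi 104.22 F [ 0.3 -0.   5.5] M [-0.12  0.02 -0.05] w 11.2 g 59.9 j [-0.76  0.17 -0.19  1.21 -0.   -1.01]
dp [-0.0761, 0.0789, -0.0999] twist -77.0
```

Emit:
move_arm --motion '[{"dp": [0,0,-0.04],"twist": 0,"jaw": 1},{"dp": [0,0,-0.09],"twist": 0,"jaw": 1},{"dp": [-0.01,0.01,-0.1],"twist": -10,"jaw": 1},{"dp": [-0.03,0.03,-0.1],"twist": -20,"jaw": 1},{"dp": [-0.05,0.05,-0.1],"twist": -30,"jaw": 1},{"dp": [-0.076,0.079,-0.1],"twist": -40,"jaw": 1},{"dp": [-0.076,0.079,-0.1],"twist": -50,"jaw": 1},{"dp": [-0.076,0.079,-0.1],"twist": -60,"jaw": 1},{"dp": [-0.076,0.079,-0.1],"twist": -70,"jaw": 1},{"dp": [-0.076,0.079,-0.1],"twist": -77,"jaw": 1}]'

```text
time_s: 20.7
eef_pos: [494.6, -233.6, 117.6]
tool_rot: [2.25, -2.192, -0.005]
wrist_force: [0.9, -0.0, -0.3]
gripper_width: 11.1
grasp_force: 59.2
```

```bash
python3 - <<'E'
from h import *
plan(496.4,-235,81,181.2)
E
```

```text
t 20.7 p [ 494.6 -233.6  117.6] psi -178.51 F [ 0.9 -0.  -0.3] M [-0.05  0.06 -0.  ] w 11.1 g 59.2 j [-0.56  0.11 -0.06  1.4   0.   -2.16]
dp [0.0015, -0.0019, 0.0366] twist 0.3
```

Emit:
move_arm --motion '[{"dp": [0,-0.001,0.01],"twist": 0.1,"jaw": 1},{"dp": [0,-0.001,0.02],"twist": 0.1,"jaw": 1},{"dp": [0,-0.001,0.03],"twist": 0.1,"jaw": 1},{"dp": [0,-0.001,0.036],"twist": 0.1,"jaw": 1},{"dp": [0,-0.001,0.036],"twist": 0.1,"jaw": 1},{"dp": [0,-0.001,0.036],"twist": 0.1,"jaw": 1},{"dp": [0,-0.001,0.036],"twist": 0.1,"jaw": 1},{"dp": [0,-0.001,0.036],"twist": 0.1,"jaw": 1},{"dp": [0,-0.001,0.036],"twist": 0.1,"jaw": 1},{"dp": [0,-0.001,0.036],"twist": 0.1,"jaw": 1}]'

```text
time_s: 21.95
eef_pos: [496.5, -234.4, 83.2]
tool_rot: [-2.243, 2.199, -0.0]
wrist_force: [-0.0, 0.0, -0.0]
gripper_width: 11.0
grasp_force: 59.2
```

```bash
python3 - <<'E'
from h import *
plan(496.4,-235,81,181.2)
P=np.mean([eyes.grab_frame("top")[0].astype(np.float32) for _ in range(4)],0)
S=np.mean([eyes.grab_frame("scene")[0].astype(np.float32) for _ in range(4)],0)
np.savez("pics/c.npz",P=P,S=S)
a=ortho("top",P,66,460,530,-250,75,2.4);b=ortho("scene",S,66,460,530,-250,75,2.4)
cv2.imwrite("pics/n1.png",cv2.convertScaleAbs(np.vstack([a,b]),alpha=1.4)); print(a.shape)
E
```

```text
t 21.95 p [ 496.5 -234.4   83.2] psi -178.87 F [-0.  0. -0.] M [-0.05 -0.02 -0.02] w 11.0 g 59.2 j [-0.56  0.13 -0.11  1.33 -0.   -2.15]
dp [0.0006, 0.0001, 0.0022] twist -0.1
(168, 780, 3)
```

View pics/n1.png

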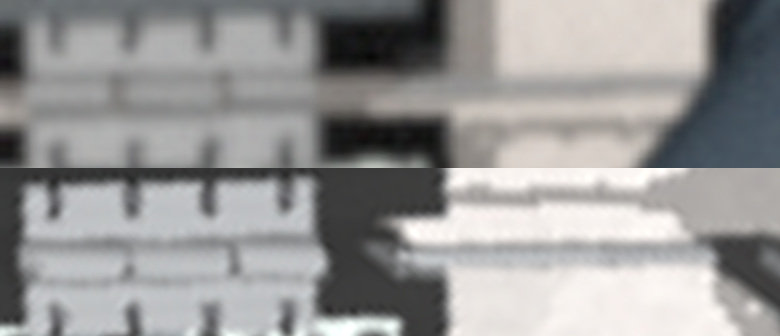

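```bash
python3 - <<'E'
from h import *
f=np.load("pics/c.npz")
I=[ortho(n,f[k],66,468,520,-150,0,5.2) for n,k in(("top","P"),("scene","S"))]
cv2.imwrite("pics/n2.png",cv2.convertScaleAbs(np.vstack(I),alpha=1.4)); print(I[0].shape)
E
```

```text
(270, 780, 3)
```

View pics/n2.png

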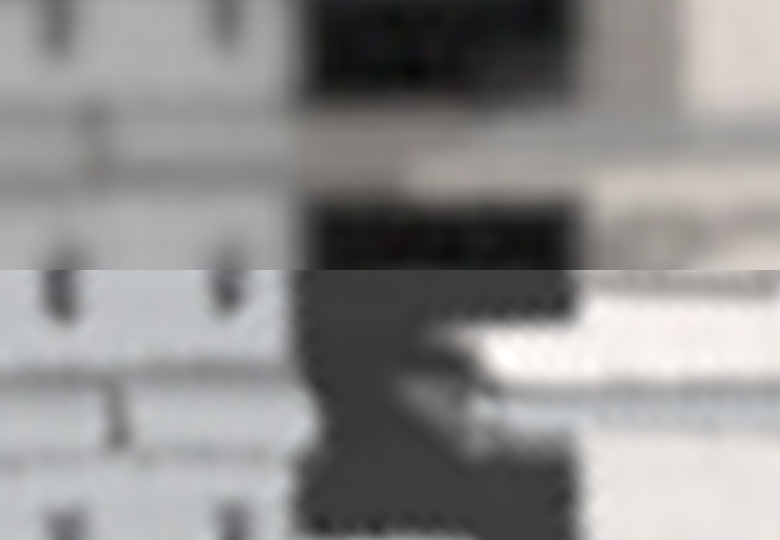

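Emit:
move_arm --motion '[{"dp": [-0.004,0,0.001],"twist": 0,"jaw": 1},{"dp": [-0.01,0,0.0022],"twist": 0,"jaw": 1},{"dp": [-0.016,0,0.0022],"twist": 0,"jaw": 1},{"dp": [-0.022,0,0.0022],"twist": 0,"jaw": 1},{"dp": [-0.026,0,0.0022],"twist": 0,"jaw": 1},{"dp": [-0.029,0,0.0022],"twist": 0,"jaw": 1},{"dp": [-0.032,0,0.0022],"twist": 0,"jaw": 1},{"dp": [-0.035,0,0.0022],"twist": 0,"jaw": 1},{"dp": [-0.037,0,0.0022],"twist": 0,"jaw": 1},{"dp": [-0.039,0,0.0022],"twist": 0,"jaw": 1}]'

```text
time_s: 23.6
eef_pos: [495.7, -195.3, 80.9]
tool_rot: [2.243, -2.2, 0.0]
wrist_force: [0.2, -0.0, -1.1]
gripper_width: 10.9
grasp_force: 59.2
```

```bash
python3 - <<'E'
from h import *
st()
E
```

```text
t 23.6 p [ 495.7 -195.3   80.9] psi -178.88 F [ 0.2 -0.  -1.1] M [-0.07  0.01 -0.03] w 10.9 g 59.2 j [-0.5   0.09 -0.16  1.32 -0.   -2.09]
```

Emit:
move_arm --motion '[{"dp": [-0.0015,0,0],"twist": 0,"jaw": 1},{"dp": [-0.003,0,0],"twist": 0,"jaw": 1},{"dp": [-0.0045,0,0],"twist": 0,"jaw": 1},{"dp": [-0.006,0,0],"twist": 0,"jaw": 1},{"dp": [-0.0075,0,0],"twist": 0,"jaw": 1},{"dp": [-0.009,0,0],"twist": 0,"jaw": 1},{"dp": [-0.0105,0,0],"twist": 0,"jaw": 1},{"dp": [-0.012,0,0],"twist": 0,"jaw": 1},{"dp": [-0.012,0,0],"twist": 0,"jaw": 1},{"dp": [-0.012,0,0],"twist": 0,"jaw": 1}]'

```text
time_s: 24.85
eef_pos: [495.5, -183.4, 80.9]
tool_rot: [2.243, -2.199, 0.0]
wrist_force: [-0.1, 0.8, -1.2]
gripper_width: 11.0
grasp_force: 59.2
```

```bash
python3 - <<'E'
from h import *
st()
E
```

```text
t 24.85 p [ 495.5 -183.4   80.9] psi -178.87 F [-0.1  0.8 -1.2] M [-0.05 -0.01 -0.01] w 11.0 g 59.2 j [-0.48  0.08 -0.17  1.32 -0.   -2.07]
```

Emit:
move_arm --motion '[{"dp": [-0.0015,0,0],"twist": 0,"jaw": 1},{"dp": [-0.003,0,0],"twist": 0,"jaw": 1},{"dp": [-0.0045,0,0],"twist": 0,"jaw": 1},{"dp": [-0.006,0,0],"twist": 0,"jaw": 1},{"dp": [-0.0075,0,0],"twist": 0,"jaw": 1},{"dp": [-0.009,0,0],"twist": 0,"jaw": 1},{"dp": [-0.0105,0,0],"twist": 0,"jaw": 1},{"dp": [-0.012,0,0],"twist": 0,"jaw": 1},{"dp": [-0.0135,0,0],"twist": 0,"jaw": 1},{"dp": [-0.0145,0,0],"twist": 0,"jaw": 1}]'

```text
time_s: 26.1
eef_pos: [495.2, -168.8, 81.0]
tool_rot: [-2.243, 2.199, -0.0]
wrist_force: [-0.3, -0.2, -0.9]
gripper_width: 11.0
grasp_force: 59.2
```

```bash
python3 - <<'E'
from h import *
st()
E
```

```text
t 26.1 p [ 495.2 -168.8   81. ] psi -178.87 F [-0.3 -0.2 -0.9] M [-0.03 -0.   -0.04] w 11.0 g 59.2 j [-0.46  0.06 -0.18  1.32  0.   -2.05]
```

Emit:
move_arm --motion '[{"dp": [-0.0015,0,0],"twist": 0,"jaw": 1},{"dp": [-0.003,0,0],"twist": 0,"jaw": 1},{"dp": [-0.0045,0,0],"twist": 0,"jaw": 1},{"dp": [-0.006,0,0],"twist": 0,"jaw": 1},{"dp": [-0.007,0,0],"twist": 0,"jaw": 1},{"dp": [-0.008,0,0],"twist": 0,"jaw": 1},{"dp": [-0.009,0,0],"twist": 0,"jaw": 1},{"dp": [-0.01,0,0],"twist": 0,"jaw": 1},{"dp": [-0.011,0,0],"twist": 0,"jaw": 1},{"dp": [-0.012,0,0],"twist": 0,"jaw": 1}]'

```text
time_s: 27.35
eef_pos: [495.0, -156.8, 81.0]
tool_rot: [-2.243, 2.199, -0.0]
wrist_force: [0.8, -0.1, -0.7]
gripper_width: 11.0
grasp_force: 59.2
```

```bash
python3 - <<'E'
from h import *
st()
E
```

```text
t 27.35 p [ 495.  -156.8   81. ] psi -178.87 F [ 0.8 -0.1 -0.7] M [-0.    0.06 -0.01] w 11.0 g 59.2 j [-0.44  0.05 -0.19  1.32 -0.   -2.03]
```

Emit:
move_arm --motion '[{"dp": [-0.001,0,0],"twist": 0,"jaw": 1},{"dp": [-0.002,0,0],"twist": 0,"jaw": 1},{"dp": [-0.003,0,0],"twist": 0,"jaw": 1},{"dp": [-0.004,0,0],"twist": 0,"jaw": 1},{"dp": [-0.005,0,0],"twist": 0,"jaw": 1},{"dp": [-0.006,0,0],"twist": 0,"jaw": 1},{"dp": [-0.007,0,0],"twist": 0,"jaw": 1},{"dp": [-0.008,0,0],"twist": 0,"jaw": 1},{"dp": [-0.009,0,0],"twist": 0,"jaw": 1},{"dp": [-0.01,0,0],"twist": 0,"jaw": 1}]'

```text
time_s: 28.6
eef_pos: [494.6, -146.8, 80.9]
tool_rot: [2.243, -2.199, -0.0]
wrist_force: [0.6, -0.2, -0.0]
gripper_width: 11.1
grasp_force: 59.2
```

```bash
python3 - <<'E'
from h import *
st()
E
```

```text
t 28.6 p [ 494.6 -146.8   80.9] psi -178.87 F [ 0.6 -0.2 -0. ] M [-0.1   0.07  0.07] w 11.1 g 59.2 j [-0.42  0.05 -0.2   1.32 -0.   -2.01]
```

Emit:
move_arm --motion '[{"dp": [-0.001,0,0],"twist": 0,"jaw": 1},{"dp": [-0.002,0,0],"twist": 0,"jaw": 1},{"dp": [-0.003,0,0],"twist": 0,"jaw": 1},{"dp": [-0.004,0,0],"twist": 0,"jaw": 1},{"dp": [-0.005,0,0],"twist": 0,"jaw": 1},{"dp": [-0.006,0,0],"twist": 0,"jaw": 1},{"dp": [-0.007,0,0],"twist": 0,"jaw": 1},{"dp": [-0.008,0,0],"twist": 0,"jaw": 1},{"dp": [-0.009,0,0],"twist": 0,"jaw": 1},{"dp": [-0.01,0,0],"twist": 0,"jaw": 1}]'

```text
time_s: 29.85
eef_pos: [494.5, -136.8, 80.9]
tool_rot: [2.243, -2.199, -0.0]
wrist_force: [-0.2, -0.8, -0.4]
gripper_width: 10.8
grasp_force: 59.1
```

```bash
python3 - <<'E'
from h import *
st()
E
```

```text
t 29.85 p [ 494.5 -136.8   80.9] psi -178.87 F [-0.2 -0.8 -0.4] M [-0.2   0.12  0.06] w 10.8 g 59.1 j [-0.4   0.04 -0.21  1.32 -0.   -1.99]
```

Emit:
move_arm --motion '[{"dp": [-0.001,0,0],"twist": 0,"jaw": 1},{"dp": [-0.002,0,0],"twist": 0,"jaw": 1},{"dp": [-0.003,0,0],"twist": 0,"jaw": 1},{"dp": [-0.004,0,0],"twist": 0,"jaw": 1},{"dp": [-0.005,0,0],"twist": 0,"jaw": 1},{"dp": [-0.006,0,0],"twist": 0,"jaw": 1},{"dp": [-0.007,0,0],"twist": 0,"jaw": 1},{"dp": [-0.008,0,0],"twist": 0,"jaw": 1},{"dp": [-0.009,0,0],"twist": 0,"jaw": 1},{"dp": [-0.01,0,0],"twist": 0,"jaw": 1}]'

```text
time_s: 31.1
eef_pos: [494.6, -127.0, 81.1]
tool_rot: [-2.243, 2.2, -0.001]
wrist_force: [-0.7, -2.5, 0.4]
gripper_width: 11.0
grasp_force: 59.3
```

```bash
python3 - <<'E'
from h import *
st()
E
```

```text
t 31.1 p [ 494.6 -127.    81.1] psi -178.88 F [-0.7 -2.5  0.4] M [-0.66  0.14 -0.01] w 11.0 g 59.3 j [-0.38  0.03 -0.22  1.32 -0.   -1.97]
```

Emit:
move_arm --motion '[{"dp": [-0.001,0,0],"twist": 0,"jaw": 1},{"dp": [-0.002,0,0],"twist": 0,"jaw": 1},{"dp": [-0.003,0,0],"twist": 0,"jaw": 1},{"dp": [-0.004,0,0],"twist": 0,"jaw": 1},{"dp": [-0.005,0,0],"twist": 0,"jaw": 1},{"dp": [-0.006,0,0],"twist": 0,"jaw": 1},{"dp": [-0.007,0,0],"twist": 0,"jaw": 1},{"dp": [-0.008,0,0],"twist": 0,"jaw": 1},{"dp": [-0.009,0,0],"twist": 0,"jaw": 1},{"dp": [-0.01,0,0],"twist": 0,"jaw": 1}]'

```text
time_s: 32.35
eef_pos: [494.2, -116.8, 81.0]
tool_rot: [-2.243, 2.199, -0.0]
wrist_force: [0.6, -4.5, 1.2]
gripper_width: 10.9
grasp_force: 59.4
```

```bash
python3 - <<'E'
from h import *
st()
E
```

```text
t 32.35 p [ 494.2 -116.8   81. ] psi -178.87 F [ 0.6 -4.5  1.2] M [-0.89 -0.04 -0.04] w 10.9 g 59.4 j [-0.36  0.02 -0.22  1.32  0.   -1.95]
```

Emit:
move_arm --motion '[{"dp": [-0.001,0,0],"twist": 0,"jaw": 1},{"dp": [-0.002,0,0],"twist": 0,"jaw": 1},{"dp": [-0.003,0,0],"twist": 0,"jaw": 1},{"dp": [-0.004,0,0],"twist": 0,"jaw": 1},{"dp": [-0.005,0,0],"twist": 0,"jaw": 1},{"dp": [-0.006,0,0],"twist": 0,"jaw": 1},{"dp": [-0.007,0,0],"twist": 0,"jaw": 1},{"dp": [-0.008,0,0],"twist": 0,"jaw": 1},{"dp": [-0.009,0,0],"twist": 0,"jaw": 1},{"dp": [-0.01,0,0],"twist": 0,"jaw": 1}]'

```text
time_s: 33.6
eef_pos: [494.0, -106.9, 81.0]
tool_rot: [2.243, -2.199, 0.0]
wrist_force: [0.1, -4.9, 1.9]
gripper_width: 11.1
grasp_force: 59.4
```

```bash
python3 - <<'E'
from h import *
st()
E
```

```text
t 33.6 p [ 494.  -106.9   81. ] psi -178.87 F [ 0.1 -4.9  1.9] M [-0.83  0.05 -0.01] w 11.1 g 59.4 j [-0.35  0.02 -0.23  1.32 -0.   -1.94]
```

Emit:
move_arm --motion '[{"dp": [-0.001,0,0],"twist": 0,"jaw": 1},{"dp": [-0.0025,0,0],"twist": 0,"jaw": 1},{"dp": [-0.004,0,0],"twist": 0,"jaw": 1},{"dp": [-0.0055,0,0],"twist": 0,"jaw": 1},{"dp": [-0.007,0,0],"twist": 0,"jaw": 1},{"dp": [-0.0085,0,0],"twist": 0,"jaw": 1},{"dp": [-0.01,0,0],"twist": 0,"jaw": 1},{"dp": [-0.0115,0,0],"twist": 0,"jaw": 1},{"dp": [-0.013,0,0],"twist": 0,"jaw": 1},{"dp": [-0.0145,0,0],"twist": 0,"jaw": 1}]'

```text
time_s: 34.85
eef_pos: [493.7, -92.3, 80.9]
tool_rot: [2.243, -2.199, 0.0]
wrist_force: [-0.2, -4.2, 1.4]
gripper_width: 11.0
grasp_force: 59.4
```

```bash
python3 - <<'E'
from h import *
st()
E
```

```text
t 34.85 p [493.7 -92.3  80.9] psi -178.87 F [-0.2 -4.2  1.4] M [-0.66 -0.04  0.03] w 11.0 g 59.4 j [-0.32  0.01 -0.24  1.32 -0.   -1.91]
```

Emit:
move_arm --motion '[{"dp": [-0.0015,0,0],"twist": 0,"jaw": 1},{"dp": [-0.003,0,0],"twist": 0,"jaw": 1},{"dp": [-0.0045,0,0],"twist": 0,"jaw": 1},{"dp": [-0.006,0,0],"twist": 0,"jaw": 1},{"dp": [-0.0075,0,0],"twist": 0,"jaw": 1},{"dp": [-0.009,0,0],"twist": 0,"jaw": 1},{"dp": [-0.0105,0,0],"twist": 0,"jaw": 1},{"dp": [-0.012,0,0],"twist": 0,"jaw": 1},{"dp": [-0.013,0,0],"twist": 0,"jaw": 1},{"dp": [-0.014,0,0],"twist": 0,"jaw": 1}]'

```text
time_s: 36.1
eef_pos: [493.4, -78.4, 81.0]
tool_rot: [2.243, -2.199, 0.0]
wrist_force: [0.0, -3.8, 1.4]
gripper_width: 11.2
grasp_force: 59.5
```

```bash
python3 - <<'E'
from h import *
st()
E
```

```text
t 36.1 p [493.4 -78.4  81. ] psi -178.87 F [ 0.  -3.8  1.4] M [-0.71 -0.03  0.01] w 11.2 g 59.5 j [-0.29  0.   -0.25  1.32 -0.   -1.88]
```

Now 4 mm creeps.

Emit:
move_arm --motion '[{"dp": [-0.0005,0,0],"twist": 0,"jaw": 1},{"dp": [-0.001,0,0],"twist": 0,"jaw": 1},{"dp": [-0.0015,0,0],"twist": 0,"jaw": 1},{"dp": [-0.002,0,0],"twist": 0,"jaw": 1},{"dp": [-0.0025,0,0],"twist": 0,"jaw": 1},{"dp": [-0.003,0,0],"twist": 0,"jaw": 1},{"dp": [-0.0035,0,0],"twist": 0,"jaw": 1},{"dp": [-0.0035,0,0],"twist": 0,"jaw": 1},{"dp": [-0.0035,0,0],"twist": 0,"jaw": 1},{"dp": [-0.0035,0,0],"twist": 0,"jaw": 1}]'

```text
time_s: 37.35
eef_pos: [493.3, -74.5, 80.9]
tool_rot: [-2.243, 2.199, 0.001]
wrist_force: [-0.0, -2.7, 1.2]
gripper_width: 10.6
grasp_force: 59.5
```

Emit:
move_arm --motion '[{"dp": [-0.0003,0,0],"twist": 0,"jaw": 1},{"dp": [-0.0006,0,0],"twist": 0,"jaw": 1},{"dp": [-0.0009,0,0],"twist": 0,"jaw": 1},{"dp": [-0.0012,0,0],"twist": 0,"jaw": 1},{"dp": [-0.0015,0,0],"twist": 0,"jaw": 1},{"dp": [-0.0018,0,0],"twist": 0,"jaw": 1},{"dp": [-0.002,0,0],"twist": 0,"jaw": 1},{"dp": [-0.002,0,0],"twist": 0,"jaw": 1},{"dp": [-0.002,0,0],"twist": 0,"jaw": 1},{"dp": [-0.002,0,0],"twist": 0,"jaw": 1}]'

```text
time_s: 38.6
eef_pos: [493.3, -72.8, 80.9]
tool_rot: [-2.243, 2.199, 0.0]
wrist_force: [1.1, -4.1, 1.6]
gripper_width: 10.7
grasp_force: 59.5
```

Emit:
move_arm --motion '[{"dp": [-0.0003,0,0],"twist": 0,"jaw": 1},{"dp": [-0.0006,0,0],"twist": 0,"jaw": 1},{"dp": [-0.0009,0,0],"twist": 0,"jaw": 1},{"dp": [-0.0012,0,0],"twist": 0,"jaw": 1},{"dp": [-0.0015,0,0],"twist": 0,"jaw": 1},{"dp": [-0.0015,0,0],"twist": 0,"jaw": 1},{"dp": [-0.0015,0,0],"twist": 0,"jaw": 1},{"dp": [-0.0015,0,0],"twist": 0,"jaw": 1},{"dp": [-0.0015,0,0],"twist": 0,"jaw": 1},{"dp": [-0.0015,0,0],"twist": 0,"jaw": 1}]'

```text
time_s: 39.85
eef_pos: [493.3, -72.3, 81.1]
tool_rot: [2.242, -2.199, 0.002]
wrist_force: [1.1, -6.6, 2.3]
gripper_width: 10.9
grasp_force: 59.5
```

Emit:
move_arm --motion '[{"dp": [-0.0003,0,0],"twist": 0,"jaw": 1},{"dp": [-0.0006,0,0],"twist": 0,"jaw": 1},{"dp": [-0.0009,0,0],"twist": 0,"jaw": 1},{"dp": [-0.0012,0,0],"twist": 0,"jaw": 1},{"dp": [-0.0012,0,0],"twist": 0,"jaw": 1},{"dp": [-0.0012,0,0],"twist": 0,"jaw": 1},{"dp": [-0.0012,0,0],"twist": 0,"jaw": 1},{"dp": [-0.0012,0,0],"twist": 0,"jaw": 1},{"dp": [-0.0012,0,0],"twist": 0,"jaw": 1},{"dp": [-0.0012,0,0],"twist": 0,"jaw": 1}]'

```text
time_s: 41.1
eef_pos: [493.3, -72.2, 81.2]
tool_rot: [2.24, -2.198, 0.005]
wrist_force: [0.4, -7.7, 2.1]
gripper_width: 11.0
grasp_force: 59.5
```

Emit:
move_arm --motion '[{"dp": [0.001,0,0],"twist": 0,"jaw": 1},{"dp": [0.001,0,0],"twist": 0,"jaw": 0.8},{"dp": [0.001,0,0],"twist": 0,"jaw": 0.7},{"dp": [0.001,0,0],"twist": 0,"jaw": 0.6},{"dp": [0.001,0,0],"twist": 0,"jaw": 0.5},{"dp": [0.001,0,0],"twist": 0,"jaw": 0.5},{"dp": [0.001,0,-0.02],"twist": 0,"jaw": 0.5},{"dp": [0.001,0,-0.06],"twist": 0,"jaw": 0.5},{"dp": [0.001,0,-0.12],"twist": 0,"jaw": 0.5},{"dp": [0.1,0,-0.15],"twist": 0,"jaw": 0.5}]'

```text
time_s: 42.35
eef_pos: [496.9, -129.3, 224.4]
tool_rot: [-2.247, 2.188, -0.011]
wrist_force: [0.8, -0.8, -0.3]
gripper_width: 42.9
grasp_force: 0.0
```

Emit:
move_arm --motion '[{"dp": [0.06,0,0],"twist": 0,"jaw": 0.5},{"dp": [0.12,0,0],"twist": 0,"jaw": 0.5},{"dp": [0.18,0,0],"twist": 0,"jaw": 0.5},{"dp": [0.22,0,0],"twist": 0,"jaw": 0.5},{"dp": [0.22,0,0],"twist": 0,"jaw": 0.5},{"dp": [0.22,0,0],"twist": 0,"jaw": 0.5},{"dp": [0.22,0,0],"twist": 0,"jaw": 0.5},{"dp": [0.22,0,0],"twist": 0,"jaw": 0.5},{"dp": [0.22,0,0],"twist": 0,"jaw": 0.5},{"dp": [0.22,0,0],"twist": 0,"jaw": 0.5}]'

```text
time_s: 43.6
eef_pos: [498.9, -350.6, 219.2]
tool_rot: [-2.244, 2.199, -0.0]
wrist_force: [0.5, -0.2, -0.5]
gripper_width: 42.7
grasp_force: 0.0
```

```bash
python3 - <<'E'
from h import *
st()
P=np.mean([eyes.grab_frame("top")[0].astype(np.float32) for _ in range(4)],0)
S=np.mean([eyes.grab_frame("scene")[0].astype(np.float32) for _ in range(4)],0)
I=[ortho(n,k,72,455,530,-105,95,3.9) for n,k in(("top",P),("scene",S))]
cv2.imwrite("pics/f.png",cv2.convertScaleAbs(np.vstack(I),alpha=1.3)); print(I[0].shape)
E
```

```text
t 43.6 p [ 498.9 -350.6  219.2] psi -178.84 F [ 0.5 -0.2 -0.5] M [ 0.02 -0.   -0.  ] w 42.7 g 0.0 j [-0.72  0.27  0.33  1.63 -0.   -2.31]
(292, 780, 3)
```

View pics/f.png

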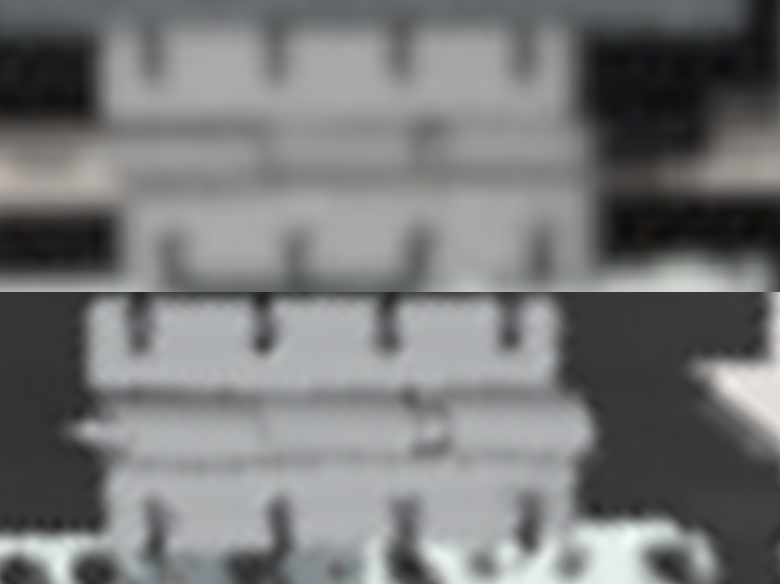

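```bash
python3 -c "
from bench import r
print(r.hand_in())"
```

```text
the job is handed in; nothing more can be done
None
```

I drew the empty half up until it butted and pushed the hinge pin in until its grip stopped against the outer knuckle. I then let go, backed the arm clear and handed in at about 44 s; the verdict was not shown. The final picture shows the nose out past the far knuckle, but how fully home it is was judged by feel.

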